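# Set out and fill two planters at the succulent workshop

### The job

Set the two planters out first: stand the white square planter in the middle of the white square saucer, its sides in line with the saucer's, and the round terracotta planter in the middle of the terracotta saucer. Only when both stand there, take the pale green rosette from the carton and hang its pot in the white planter, and hang the ball cactus in the terracotta one, each upright with its collar resting all round on the rim. Leave the saucers where they lie, and do not move or upset the other two plants or the blue spool of twine.

Things in the scene. Friction and masses are not known exactly. Their poses are not given: they have to be found in the camera images.
- white_planter: Empty square white plastic planter, 0.12 kg, loose. Origin: centre of its underside; x, y square to its sides. 62 mm tall; straight rim band 67 x 67 outside, 50 x 50 inside, 44 to 62 mm up: grip across two opposite sides of the band, from above. Below it tapers to a foot 46 x 46. Inside 56 mm deep.
- clay_planter: Empty round orange-brown terracotta planter, 0.16 kg, loose. Origin: centre of its underside, z up. 62 mm tall; straight rim band 67 mm across outside, 50 inside, 44 to 62 mm up: grip across the band from above, any way round. Below it tapers to a foot 46 mm across. Inside 56 mm deep.
- white_saucer: Square white plastic saucer, 0.2 kg, loose, on the table. Origin: centre of its underside; x, y square to its sides. 86 x 86 mm, 14 mm tall; flat inner floor 5 mm up, 72 x 72 mm. The white planter stands on this floor in any of the four square ways.
- clay_saucer: Round orange-brown terracotta saucer, 0.22 kg, loose, on the table. Origin: centre of its underside, z up. 86 mm across, 14 mm tall; flat inner floor 5 mm up, 72 mm across. The terracotta planter stands on this floor.
- rosette: Pale green rosette in a round brown pot, 0.11 kg, loose. Origin: centre of the pot's underside, z up. Body 34 mm wide at the foot, 46 at 42 mm up; above, 42 to 62 mm up, a straight collar 60 mm wide; leaves 25 mm higher, none over the edge. In a planter the collar hangs on the rim, pot's underside 20 mm above planter's: grip the collar only, fingertips not below it.
- cactus: Dark green ball cactus, pale spines, yellow crown, in a round black pot, 0.11 kg, loose. Pot as the rosette's: origin centre of its underside, collar 60 mm wide from 42 to 62 mm up; grip it there only, any way round. The ball is 46 mm wide and ends 37 mm above the collar. It hangs in a planter as the rosette does.
- purple: Bystander: purple rosette in a brown pot like the others (collar 60 mm wide, 62 mm tall), leaves 25 mm higher, loose. Origin: centre of the pot's underside. Stays in the carton.
- aloe: Bystander: spiky upright blue-green aloe in a black pot like the others (collar 60 mm wide, 62 mm tall), leaves 42 mm higher, loose. Origin: centre of the pot's underside. Stays in the carton.
- carton: Shallow open cardboard carton, fixed, 230 (x) x 310 (y) x 60 mm tall, walls and floor 4 mm thick. The four plants stand on its floor, in any arrangement, about 104 mm apart along its x and 144 mm along its y. Origin: centre of its underside.
- twine: Bystander: blue spool of garden twine standing upright, 55 mm across, 60 mm tall, 0.15 kg, loose. Origin: centre of its underside.

How it is judged:
On the way, in this order (a step that is already met when the one before it is completed fails the run):
1. both planters stand on their own saucers, the white one square with its saucer (horizontal distance between white_planter and white_saucer below 0.01 m and z of white_planter in the frame of white_saucer between 0.001 and 0.009 m and angle between each of white_planter, clay_planter's own z axis and vertical below 0.1 rad and (angle between the x axis of white_planter and the x axis of white_saucer, either way round below 0.21 rad or angle between the x axis of white_planter and the y axis of white_saucer, either way round below 0.21 rad) and horizontal distance between clay_planter and clay_saucer below 0.01 m and z of clay_planter in the frame of clay_saucer between 0.001 and 0.009 m), for 0.2 s.
2. each plant hangs seated in its own planter (horizontal distance between rosette and white_planter below 0.006 m and z of rosette in the frame of white_planter between 0.016 and 0.024 m and angle between each of rosette, cactus's own z axis and vertical below 0.12 rad and horizontal distance between cactus and clay_planter below 0.006 m and z of cactus in the frame of clay_planter between 0.016 and 0.024 m), for 0.2 s.
At the end, for the whole second after the job is handed in: Planters upright on their saucers within 10 mm of the middle, the white one within 12 degrees of square; rosette in the white planter, cactus in the terracotta one, within 6 mm of centre, 7 degrees of upright and 4 mm of fully seated; all at rest (all of step 1 and all of step 2 and linear speed of each of white_planter, clay_planter, rosette, cactus below 0.02 m/s); the robot touches nothing.
It fails at once if a plant is put in a planter before both planters stand on their saucers (((horizontal distance between rosette and white_planter below 0.02 m and z of rosette in the frame of white_planter between -0.01 and 0.045 m) or (horizontal distance between rosette and clay_planter below 0.02 m and z of rosette in the frame of clay_planter between -0.01 and 0.045 m) or (horizontal distance between cactus and white_planter below 0.02 m and z of cactus in the frame of white_planter between -0.01 and 0.045 m) or (horizontal distance between cactus and clay_planter below 0.02 m and z of cactus in the frame of clay_planter between -0.01 and 0.045 m)) and (horizontal distance between white_planter and white_saucer above 0.02 m or z of white_planter in the frame of white_saucer above 0.02 m or horizontal distance between clay_planter and clay_saucer above 0.02 m or z of clay_planter in the frame of clay_saucer above 0.02 m)).
It fails at once if a saucer is shifted by more than 30 mm (distance of any of white_saucer, clay_saucer from where it was at the start of the episode above 0.03 m).
It fails at once if another plant or the twine is moved by more than 30 mm or upset (distance of any of purple, aloe, twine from where it was at the start of the episode above 0.03 m or angle between any of purple, aloe, twine's own z axis and vertical above 0.5 rad).
It fails at once if the rosette or the cactus is tipped past 45 degrees, spilling its soil (angle between any of rosette, cactus's own z axis and vertical above 0.785 rad).
It also fails if it takes over 109 s, if anything falls off the work surface, if the arm or the gripper's body presses on something with over 40 N, if the wrist force passes 120 N, or if a joint passes its speed limit or range.

### The arm

A 6-joint arm with a two-finger parallel gripper is mounted at the origin on the work surface. World frame = base frame: x ahead of the robot, y to its left, z up, the work surface at z = 0. Lengths are in m, angles in rad, forces in N, time in s.
With the tool pointing down it reaches from about 0.25 to 0.775 m from the base axis. Payload 4 kg.
Tool frame: the origin (TCP) lies on the centre line of the jaws, within the pads' length; the fingertips stand 14 mm ahead of it and the grasp point (between the pads) lies 5 mm behind it (robot.tcp_to_tips is the distance from the TCP to the fingertips, in m); z points along the fingers, y is the line along which they close (so a half turn about z gives the same grasp; the last joint's range is limited). The gripper opens to 94 mm and grips with 3 to 60 N. Pads are 16 mm wide; open, the fingers measure 119 mm over their backs; the gripper's body (75 mm by 177 mm) begins 78 mm behind the grasp point.
Start: joints at [1.046, 0.087, 1.371, -0, 1.684, -0.103], TCP at [0.225, 0.502, 0.22] pointing down, gripper open.
Joint ranges: [-3.1, 3.1], [-0.76, 2.03], [0.27, 2.55], [-1.08, 4.22], [0.17, 2.65], [-2.57, 2.57]. Speed limits (rad/s): [2.79, 2.79, 3.14, 3.14, 3.14, 3.14].

### API

Orientations are given as [roll, pitch, yaw] about the fixed x, y, z axes, in that order (R = Rz(yaw) Ry(pitch) Rx(roll)).
In Python, from bench import robot gives the robot as it stands.
- The arm moves only by the tool carry_out, never from a script. Its argument "increments" is a list of rows, each a list of 3 entries, a list of its own where there are three numbers: the closure in counts, from 0 (fully open) to 255 (shut), then the shift along the tool's x, y, z in mm, then the turn about the tool's z in degrees. In form: [[fingers, [dx, dy, dz], twist], ...]. A call has 1 to 8 rows; each row shifts and turns the commanded pose from where the row before left it, along the tool's axes as they then stand; what a row does not reach is not made up. A row lasts 1/10 s, in which the tool goes at most 50 mm and 8.59 degrees, less where a joint would pass 70% of its speed; a pose out of reach is approached as far as the arm can. A call with a gripper value outside its range is refused whole. The fingers move at their own pace and stop on an object; the grip force is fixed at half the most. Time passes only in rows, so rows that do not move let the fingers close. It gives the time, the measured TCP pose, the force, the opening and the grip force at its end, in the units of the state.
- robot.get_obs(): the state, without advancing time (a new reading comes with each control period).
- robot.snapshot(name): name is "scene" or "top" or "wrist"; returns the picture (384x512x3 uint8, blue, green, red); there is no depth.
- robot.get_calibration(name): a dict with "vfov" (degrees; the focal length in pixels is half the picture's height over the tangent of half this angle, whatever the lens; pixels are square), "cx", "cy" (the principal point, pixels), "T" (4x4, takes a point from camera to world coordinates). Camera axes: x right, y down, z forward; pixel columns grow to the right and rows downward; lengths in m; the calibration is good to about 2 mm. A picture is of the moment at which its call begins: read the wrist's pose just before it. get_calibration takes no time and is no camera call; for the wrist camera it gives the pose at the moment of the call.
- robot.close_job(): hands the job in; it is judged then, once.
The state is a dict: "time": time; "joint_positions": joint angles; "qvel": joint speeds; "joint_torque": joint torques, N m; "tool_pos": TCP position; "ee_rot": TCP orientation; "wrist_force": force on the tool from outside, world axes, zero at the start; "wrist_torque": the same for the moment, N m; "width": finger opening in m; "finger_force": force on a finger pad.
Only numpy, scipy, OpenCV 4.12 (cv2) and the standard library are available. Lean on these libraries where they do the work, as an engineer would, in place of code of your own. Each camera call takes 0.05 s, during which the arm holds its last target. There are 200 camera calls.

## Working session

There is one attempt and no reset: what is moved stays moved. The work goes in short steps, Python scripts to look and compute and a tool call to move; the robot and the scene stay as the last step left them, time stands still between calls to the robot, and variables do not carry over. Pictures are saved under pics/ and viewed, at most 14 in all, crops included, and the job is handed in when it is done.

Besides the shell and the picture viewer there is one more tool, called after ">>>" as name([rows], argument=value, ...), one row to a line, values as JSON. carry_out: Moves the arm, as the interface text tells. Its arguments: {"type":"object","properties":{"increments":{"type":"array","items":{"type":"array"}}},"required":["increments"]}

```bash
ls; mkdir -p pics
python3 - <<'E'
from bench import robot
import cv2, numpy as np
np.set_printoptions(precision=4,suppress=True)
print(robot.get_obs())
for n in ("top","scene"):
    im=robot.snapshot(n); cv2.imwrite(f"pics/{n}0.png",im)
    c=robot.get_calibration(n); print(n,c)
print(robot.get_calibration("wrist"))
E
```

```text
pics
{'time': 0.0, 'joint_positions': array([ 1.0459,  0.088 ,  1.3722, -0.    ,  1.6836, -0.1031]), 'qvel': array([-0.0003, -0.0002, -0.0004,  0.0002,  0.0005, -0.0001]), 'joint_torque': array([  0.0004, -34.0196, -30.2421,   0.0718,   0.0332,  -0.0001]), 'tool_pos': array([0.2249, 0.5014, 0.2183]), 'ee_rot': array([-3.1394, -0.0002,  2.7198]), 'wrist_force': array([-0.3771, -0.031 , -0.1732]), 'wrist_torque': array([ 0.0248, -0.0308,  0.0206]), 'finger_force': 0.0, 'width': 0.09417156209409183}
top {'vfov': 43.7813825785988, 'cx': 248.0531257547249, 'cy': 190.41366895191092, 'T': array([[ 0.017 , -0.9972,  0.0723,  0.457 ],
       [-0.9999, -0.0168,  0.0028, -0.0072],
       [-0.0016, -0.0724, -0.9974,  1.3824],
       [ 0.    ,  0.    ,  0.    ,  1.    ]])}
scene {'vfov': 42.46673117751568, 'cx': 251.41850192926285, 'cy': 182.16116672334027, 'T': array([[ 0.6454,  0.642 , -0.414 ,  1.1459],
       [ 0.7639, -0.5471,  0.3423, -0.4688],
       [-0.0067, -0.5372, -0.8435,  1.2345],
       [ 0.    ,  0.    ,  0.    ,  1.    ]])}
{'vfov': 60.87397739938125, 'cx': 255.45546280561973, 'cy': 187.16686256046728, 'T': array([[ 0.41  ,  0.8808,  0.2368,  0.1559],
       [ 0.9121, -0.3955, -0.1081,  0.5325],
       [-0.0015,  0.2603, -0.9655,  0.3835],
       [ 0.    ,  0.    ,  0.    ,  1.    ]])}
```

View pics/top0.png

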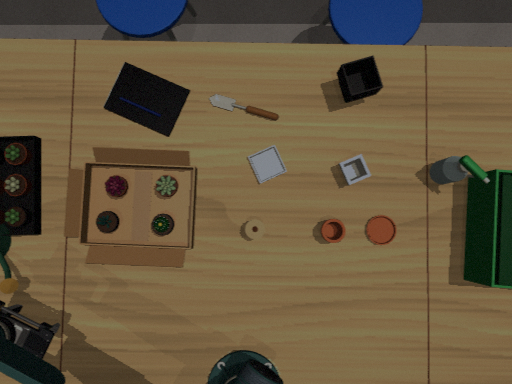

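View pics/scene0.png

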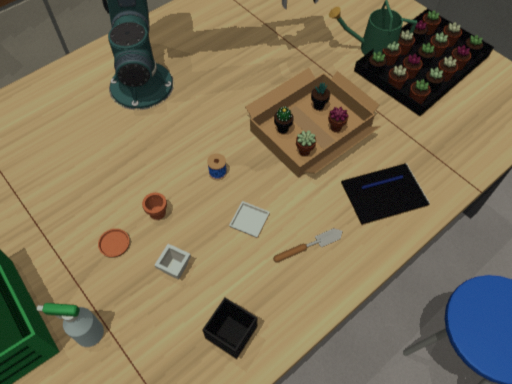

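The top view shows the white saucer at (267,164), white planter (354,170), clay planter (332,231), clay saucer (381,230) and twine (255,230). The carton holds the purple (116,187), pale rosette (166,185), aloe (108,222) and cactus (162,224). The scene view agrees: rosette (306,142), cactus (284,120).

```bash
cat > h.py <<'E'
import cv2, numpy as np
from bench import robot
np.set_printoptions(precision=4,suppress=True)
def cast(c,uv,z):
    uv=np.atleast_2d(np.asarray(uv,float)); f=192/np.tan(np.radians(c["vfov"]/2))
    d=np.c_[(uv[:,0]-c["cx"])/f,(uv[:,1]-c["cy"])/f,np.ones(len(uv))]@c["T"][:3,:3].T
    o=c["T"][:3,3]; return o+d*((z-o[2])/d[:,2])[:,None]
def proj(c,p):
    f=192/np.tan(np.radians(c["vfov"]/2)); q=(np.atleast_2d(p)-c["T"][:3,3])@c["T"][:3,:3]
    return np.c_[c["cx"]+f*q[:,0]/q[:,2],c["cy"]+f*q[:,1]/q[:,2]]
def blobs(m,amin=60):
    cs,_=cv2.findContours(m.astype(np.uint8),cv2.RETR_EXTERNAL,cv2.CHAIN_APPROX_NONE)
    return [k for k in cs if cv2.contourArea(k)>amin]
def masks(im):
    h,s,v=[a.astype(int) for a in cv2.split(cv2.cvtColor(cv2.GaussianBlur(im,(3,3),0),cv2.COLOR_BGR2HSV))]
    return dict(clay=((h<12)|(h>174))&(s>120)&(v>60), white=(s<50)&(v>110), green=(h>35)&(h<90)&(s>60)&(v>50), blue=(h>100)&(h<130)&(s>120)), (h,s,v)
def rim(c,k,z):
    """contour -> hull at height z: min-area rect and circle, metric"""
    P=cast(c,k[:,0,:],z)[:,:2]; P0=P.mean(0)
    r=cv2.minAreaRect(((P-P0)*1000).astype(np.float32)); (q,R)=cv2.minEnclosingCircle(((P-P0)*1000).astype(np.float32))
    return P0+np.array(r[0])/1000,np.array(r[1]),r[2],P0+np.array(q)/1000,R
E
python3 - <<'E'
from h import *
for n in("top","scene"):
    im=cv2.imread(f"pics/{n}0.png"); c=robot.get_calibration(n); M,(h,s,v)=masks(im)
    for name in("clay","white"):
        for k in blobs(M[name]):
            print(n,name,cv2.boundingRect(k),*[np.round(x,4) for x in rim(c,k,.014)],'| z62',*[np.round(x,4) for x in rim(c,k,.062)])
c=robot.get_calibration("top")
for nm,uv in dict(ros=(166,185),cac=(162,224),purple=(116,187),aloe=(108,222),twine=(255,230)).items(): print(nm,cast(c,uv,.075))
E
```

```text
top clay (321, 219, 24, 23) [ 0.4471 -0.2462] [62.5639 65.8271] 0.9719 [ 0.4461 -0.2464] 34.3166 | z62 [ 0.4475 -0.2379] [60.3694 63.5181] 0.9719 [ 0.4464 -0.2381] 33.1129
top clay (366, 215, 30, 30) [ 0.4505 -0.3844] [83.359  81.4459] 72.5147 [ 0.4509 -0.384 ] 42.2793 | z62 [ 0.4507 -0.3712] [80.435  78.5891] 72.5147 [ 0.4511 -0.3708] 40.7963
top white (340, 154, 31, 31) [ 0.6235 -0.3106] [69.5419 69.0235] 24.1869 [ 0.6238 -0.3106] 46.5033 | z62 [ 0.6176 -0.3   ] [67.1026 66.6024] 24.1869 [ 0.6179 -0.3   ] 44.8721
top white (248, 145, 39, 38) [ 0.6351 -0.057 ] [86.2964 85.3998] 25.4742 [ 0.6362 -0.0565] 58.3734 | z62 [ 0.6288 -0.0553] [83.2694 82.4043] 25.4742 [ 0.6299 -0.0548] 56.3259
top white (210, 94, 25, 17) [0.8145 0.078 ] [70.6946 33.2477] 74.7629 [0.8127 0.0776] 36.2697 | z62 [0.802 0.075] [68.2148 32.0814] 74.7629 [0.8002 0.0747] 34.9975
scene clay (99, 229, 30, 28) [ 0.4512 -0.3842] [78.5292 82.2933] 59.2311 [ 0.4516 -0.3847] 41.8944 | z62 [ 0.4785 -0.3875] [75.4407 79.0568] 59.2311 [ 0.4789 -0.388 ] 40.2468
scene clay (143, 193, 23, 26) [ 0.427  -0.2356] [62.7897 84.3505]
[... 441 characters left out ...]
.6182 -0.2998] 46.3701
scene white (307, 229, 35, 17) [0.8146 0.0608] [104.7562  34.4654] 74.3771 [0.8134 0.0611] 52.3858 | z62 [0.8277 0.0399] [100.6363  33.1099] 74.3771 [0.8265 0.0403] 50.3256
scene white (230, 202, 39, 35) [ 0.6339 -0.0562] [86.2609 88.3097] 25.2117 [ 0.6352 -0.0561] 58.0943 | z62 [ 0.6541 -0.0725] [82.8684 84.8366] 25.2117 [ 0.6553 -0.0723] 55.8095
scene white (283, 171, 229, 213) [1.1455 0.181 ] [258.743  911.1817] 0.1318 [1.0162 0.1807] 455.591 | z62 [1.1455 0.1554] [248.567  875.3462] 0.1318 [1.0213 0.1552] 437.6732
ros [[0.5629 0.222  0.075 ]]
cac [[0.4559 0.2298 0.075 ]]
purple [[0.5551 0.3592 0.075 ]]
aloe [[0.4589 0.3775 0.075 ]]
twine [[ 0.4439 -0.0243  0.075 ]]
```

The top and scene rays agree to about 2 mm, and the measured sizes match the given ones (86/67 mm squares, 86 mm saucer). I'll turn square to the white planter (yaw 114.2°) and hover between the planters for a wrist view.

>>> carry_out([
  [0,[0,0,0],8.3],
  [0,[0,0,0],8.3],
  [0,[0,0,0],8.3],
  [0,[0,0,0],8.3],
  [0,[0,0,0],8.3],
  [0,[-45.5,-3.4,-1.6],0],
  [0,[-45.5,-3.4,-1.6],0],
  [0,[-45.5,-3.4,-1.6],0],
])

```text
time: 0.9
tool_pos: [0.2721, 0.3717, 0.2235]
ee_rot: [-3.14, 0.001, 1.997]
wrist_force: [0.3, -0.0, 0.4]
width: 0.0937
finger_force: 0.0
```

>>> carry_out([
  [0,[-45.5,-3.4,-1.6],0],
  [0,[-45.5,-3.4,-1.6],0],
  [0,[-45.5,-3.4,-1.6],0],
  [0,[-45.5,-3.4,-1.6],0],
  [0,[-45.5,-3.4,-1.6],0],
  [0,[-45.5,-3.4,-1.6],0],
  [0,[-45.5,-3.4,-1.6],0],
  [0,[-45.5,-3.4,-1.6],0],
])

```text
time: 1.7
tool_pos: [0.3973, 0.0285, 0.2369]
ee_rot: [3.141, -0.0, 1.995]
wrist_force: [0.9, 0.7, -1.0]
width: 0.094
finger_force: 0.0
```

>>> carry_out([
  [0,[-45.5,-3.4,-1.6],0],
  [0,[-45.5,-3.4,-1.6],0],
  [0,[-45.5,-3.4,-1.6],0],
  [0,[-45.5,-3.4,-1.6],0],
  [0,[-45.5,-3.4,-1.6],0],
  [0,[-45.5,-3.4,-1.6],0],
  [0,[-45.5,-3.4,-1.6],0],
  [0,[-45.5,-3.4,-1.6],0],
])

```text
time: 2.5
tool_pos: [0.5227, -0.3142, 0.2491]
ee_rot: [-3.141, -0.001, 1.995]
wrist_force: [0.6, -0.7, -0.5]
width: 0.0942
finger_force: 0.0
```

>>> carry_out([
  [0,[0,0,0],0],
  [0,[0,0,0],0],
  [0,[0,0,0],0],
])

```text
time: 2.8
tool_pos: [0.5223, -0.3114, 0.2498]
ee_rot: [3.142, -0.001, 1.996]
wrist_force: [0.0, 0.7, 0.2]
width: 0.0942
finger_force: 0.0
```

```bash
cat >> h.py <<'E'
def wrist(name):
    c=robot.get_calibration("wrist"); o=robot.get_obs(); im=robot.snapshot("wrist"); cv2.imwrite(f"pics/{name}.png",im)
    return im,c,o
def delta(o,t):
    y=o["ee_rot"][2]; d=(np.array(t)-o["tool_pos"])*1000
    return np.round([d[0]*np.cos(y)+d[1]*np.sin(y), d[0]*np.sin(y)-d[1]*np.cos(y), -d[2]],1)
E
python3 - <<'E'
from h import *
im,c,o=wrist("w1"); print(o["time"],o["tool_pos"],o["ee_rot"],o["joint_positions"])
M,_=masks(im)
for name in("clay","white"):
    for k in blobs(M[name],400):
        print(name,cv2.boundingRect(k),*[np.round(x,4) for x in rim(c,k,.014)],'| z62',*[np.round(x,4) for x in rim(c,k,.062)])
E
```

```text
2.8 [ 0.5223 -0.3114  0.2498] [ 3.1415 -0.0009  1.9963] [-0.6312  0.2152  1.1662  0.0006  1.761  -1.0566]
clay (148, 158, 66, 64) [ 0.45   -0.3839] [82.8616 83.6228] 22.4083 [ 0.4504 -0.3835] 42.4848 | z62 [ 0.4549 -0.367 ] [72.9417 73.6118] 22.4083 [ 0.4553 -0.3666] 37.3987
clay (186, 43, 64, 67) [ 0.4402 -0.2379] [73.6049 72.9384] 24.3385 [ 0.4404 -0.238 ] 37.4973 | z62 [ 0.4462 -0.2384] [64.7932 64.2065] 24.3385 [ 0.4465 -0.2386] 33.0083
white (306, 165, 64, 58) [ 0.6343 -0.3058] [76.3499 75.8538] 23.6465 [ 0.6344 -0.3057] 52.6006 | z62 [ 0.6172 -0.2983] [67.2095 66.7728] 23.6465 [ 0.6172 -0.2982] 46.3035
white (402, 0, 82, 38) [ 0.6451 -0.0776] [86.0359 37.5504] 24.3396 [ 0.6448 -0.0778] 46.3829 | z62 [ 0.6267 -0.0974] [75.736 33.055] 24.3396 [ 0.6264 -0.0975] 40.8302
```

View pics/w1.png

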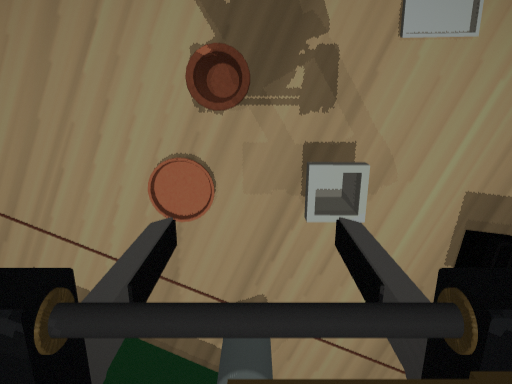

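The wrist view shows the clay planter at (218,76), clay saucer (181,188), white planter (337,192) and a corner of the white saucer. Positions agree with the top view to about 1 mm, so I'll grip the white planter first.

>>> carry_out([
  [0,[-9.3,30.6,0],0],
  [0,[-9.3,30.6,0],0],
  [0,[-9.2,30.6,0],0],
  [0,[0,0,45],0],
  [0,[0,0,45],0],
  [0,[0,0,45],0],
  [0,[0,0,35],0],
  [0,[0,0,25],0],
])

```text
time: 3.65
tool_pos: [0.6163, -0.2974, 0.0524]
ee_rot: [-3.14, -0.003, 1.998]
wrist_force: [0.6, -0.6, -0.1]
width: 0.0939
finger_force: 0.0
```

>>> carry_out([
  [0,[0,0,0],0],
  [0,[0,0,0],0],
])

```text
time: 3.85
tool_pos: [0.6179, -0.299, 0.0561]
ee_rot: [3.141, 0.001, 1.997]
wrist_force: [-0.2, 0.2, 0.9]
width: 0.0942
finger_force: 0.0
```

>>> carry_out([
  [255,[0,0,0],0],
  [255,[0,0,0],0],
  [255,[0,0,0],0],
  [255,[0,0,0],0],
  [255,[0,0,0],0],
  [255,[0,0,0],0],
])

```text
time: 4.45
tool_pos: [0.6182, -0.3003, 0.0562]
ee_rot: [3.14, 0.002, 1.995]
wrist_force: [-0.6, -0.1, 4.8]
width: 0.0665
finger_force: 30.0
```

>>> carry_out([
  [255,[0,0,-30],0],
  [255,[0,0,-40],0],
  [255,[0,0,-40],0],
  [255,[36,19.2,0],0],
  [255,[36,19.2,0],0],
  [255,[36,19.2,0],0],
  [255,[0,0,0],0],
  [255,[0,0,0],0],
])

```text
time: 5.25
tool_pos: [0.6253, -0.177, 0.1639]
ee_rot: [-3.14, -0.001, 1.997]
wrist_force: [0.5, -0.2, -1.7]
width: 0.0668
finger_force: 30.0
```

Run:
```python
from h import *
im,c,o=wrist("w2"); print(o["time"],o["tool_pos"],o["ee_rot"],o["width"],o["finger_force"])
M,_=masks(im)
for k in blobs(M["white"],400):
    print(cv2.boundingRect(k),*[np.round(x,4) for x in rim(c,k,.014)],'| held',*[np.round(x,4) for x in rim(c,k,o["tool_pos"][2]+.006)])
```

```text
5.25 [ 0.6253 -0.177   0.1639] [-3.14   -0.0007  1.9974] 0.06683137064879943 29.996329843997955
(194, 249, 124, 50) [ 0.6685 -0.2736] [132.4044  58.7349] 24.4449 [ 0.669  -0.2751] 70.7286 | held [ 0.6317 -0.1918] [66.8805 29.6683] 24.4449 [ 0.632  -0.1925] 35.7266
(193, 182, 129, 42) [ 0.6371 -0.1997] [128.1279  43.4861] 24.4238 [ 0.6357 -0.1965] 65.8495 | held [ 0.6158 -0.1544] [64.7203 21.9658] 24.4238 [ 0.6151 -0.1528] 33.2621
(274, 10, 98, 103) [ 0.6348 -0.0551] [85.4528 86.3486] 25.2448 [ 0.6349 -0.055 ] 59.7883 | held [ 0.6147 -0.0814] [43.1642 43.6166] 25.2448 [ 0.6147 -0.0813] 30.2005
```

View pics/w2.png

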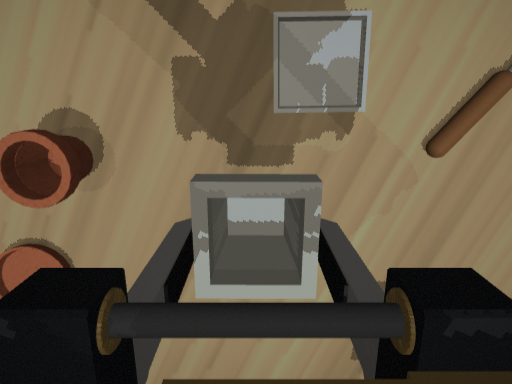

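The wrist view shows the white planter gripped squarely, its rim corners at about (193,183), (320,183), (317,297) and (195,297). The saucer is clear at (322,61).

Run:
```python
from h import *
c=robot.get_calibration("wrist"); o=robot.get_obs()
P=cast(c,[(193,183),(320,183),(317,297),(195,297)],o["tool_pos"][2]+.006)[:,:2]
print(np.linalg.norm(P-np.roll(P,-1,0),axis=1),P.mean(0),o["tool_pos"]); off=P.mean(0)-o["tool_pos"][:2]; print(off)
print(delta(o,[.6348-off[0],-.0556-off[1],.062]), delta(o,[.6348,-.0556,.062]))
```

```text
[0.0638 0.0652 0.0676 0.0653] [ 0.6245 -0.1759] [ 0.6253 -0.1781  0.1639]
[-0.0008  0.0022]
[105.3  59.  101.9] [107.7  59.2 101.9]
```

>>> carry_out([
  [255,[35,19.7,0],0],
  [255,[35,19.7,0],0],
  [255,[35.3,19.6,0],0],
  [255,[0,0,30],-0.8],
  [255,[0,0,40],0],
  [255,[0,0,25],0],
  [255,[0,0,3],0],
  [255,[0,0,0],0],
])

```text
time: 6.1
tool_pos: [0.6357, -0.0589, 0.0662]
ee_rot: [-3.14, -0.001, 2.008]
wrist_force: [1.4, 0.4, -1.2]
width: 0.0668
finger_force: 30.0
```

>>> carry_out([
  [255,[0,0,2],0],
  [255,[0,0,1.5],0],
  [255,[0,0,0],0],
  [255,[0,0,0],0],
])

```text
time: 6.5
tool_pos: [0.6364, -0.0577, 0.0642]
ee_rot: [3.141, 0.001, 2.009]
wrist_force: [-0.0, -0.5, -0.9]
width: 0.0666
finger_force: 30.0
```

>>> carry_out([
  [255,[0,0,1.5],0],
  [255,[0,0,1.5],0],
  [255,[0,0,0],0],
  [255,[0,0,0],0],
])

```text
time: 6.9
tool_pos: [0.6362, -0.0576, 0.0611]
ee_rot: [3.141, 0.0, 2.01]
wrist_force: [0.0, 0.5, 2.9]
width: 0.0665
finger_force: 30.0
```

>>> carry_out([
  [0,[0,0,0],0],
  [0,[0,0,0],0],
  [0,[0,0,0],0],
  [0,[0,0,0],0],
  [0,[0,0,-40],0],
  [0,[0,0,-45],0],
  [0,[0,0,-45],0],
  [0,[0,0,-40],0],
])

```text
time: 7.7
tool_pos: [0.6361, -0.0576, 0.2328]
ee_rot: [3.14, 0.001, 2.009]
wrist_force: [1.2, 0.1, -0.4]
width: 0.0941
finger_force: 0.0
```

>>> carry_out([
  [0,[-38,-30,0],0],
  [0,[-38,-30,0],0],
  [0,[0,0,0],0],
  [0,[0,0,0],0],
])

```text
time: 8.1
tool_pos: [0.6136, -0.1528, 0.23]
ee_rot: [3.141, -0.001, 2.007]
wrist_force: [0.8, -0.3, -0.3]
width: 0.0939
finger_force: 0.0
```

Run:
```python
from h import *
im,c,o=wrist("w3"); print(o["time"],o["tool_pos"],o["ee_rot"],o["width"],o["finger_force"])
M,_=masks(im)
for n in("white","clay"):
  for k in blobs(M[n],400):
    print(n,cv2.boundingRect(k),*[np.round(x,4) for x in rim(c,k,.014)],'| 62',*[np.round(x,4) for x in rim(c,k,.067 if n=="white" else .062)])
print(delta(o,[.4463,-.2384,.056]))
```

```text
8.1 [ 0.6136 -0.1528  0.23  ] [ 3.1415 -0.0009  2.0072] 0.09391118992412986 0.0
white (271, 69, 76, 66) [ 0.6383 -0.0616] [86.8878 70.9955] 24.9622 [ 0.6378 -0.0637] 53.7013 | 62 [ 0.6304 -0.0648] [74.807  61.1244] 24.9622 [ 0.63   -0.0666] 46.2348
white (298, 54, 58, 53) [ 0.6475 -0.017 ] [39.5599 81.2665] 77.2019 [ 0.6435 -0.0344] 40.6823 | 62 [ 0.6383 -0.0264] [34.0595 69.9673] 77.2019 [ 0.6349 -0.0414] 35.0259
white (475, 41, 37, 49) [0.808  0.0606] [38.2443 32.2346] 73.4055 [0.8078 0.0606] 24.809 | 62 [0.7765 0.0404] [32.9268 27.7528] 73.4055 [0.7763 0.0404] 21.3596
clay (34, 241, 67, 59) [ 0.4521 -0.3736] [66.5744 80.4942] 71.7604 [ 0.4509 -0.3823] 42.7123 | 62 [ 0.4684 -0.3372] [58.1913 70.3582] 71.7604 [ 0.4674 -0.3448] 37.3339
clay (46, 148, 64, 62) [ 0.4273 -0.2599] [75.9177 73.992 ] 42.6526 [ 0.4273 -0.2581] 39.4305 | 62 [ 0.4467 -0.2378] [66.358  64.6747] 42.6526 [ 0.4467 -0.2362] 34.4654
[  -6.9 -187.8  174. ]
```

View pics/w3.png

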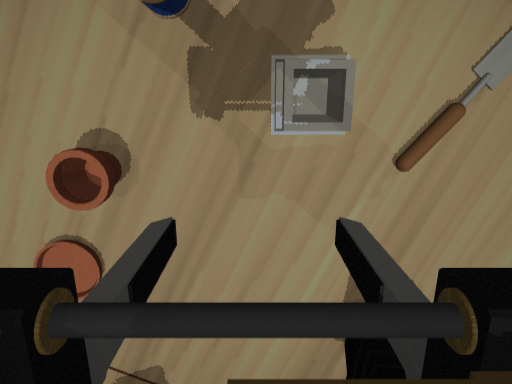

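The view shows the white planter standing square in its saucer at about (318,93), with the clay planter at (80,180). Next is the clay planter.

>>> carry_out([
  [0,[-1.7,-47,0],0],
  [0,[-1.7,-47,0],0],
  [0,[-1.7,-47,0],0],
  [0,[-1.7,-47,0],0],
  [0,[0,0,45],0],
  [0,[0,0,45],0],
  [0,[0,0,45],0],
  [0,[0,0,25],0],
])

```text
time: 8.95
tool_pos: [0.4451, -0.2351, 0.0662]
ee_rot: [-3.139, -0.005, 2.011]
wrist_force: [-0.7, 0.9, 0.1]
width: 0.0942
finger_force: 0.0
```

>>> carry_out([
  [0,[0,0,14],0],
  [0,[0,0,0],0],
  [0,[0,0,0],0],
])

```text
time: 9.25
tool_pos: [0.4478, -0.2379, 0.0577]
ee_rot: [3.14, 0.002, 2.011]
wrist_force: [-0.2, -0.9, -0.4]
width: 0.094
finger_force: 0.0
```

Run:
```python
from h import *
o=robot.get_obs(); print(delta(o,[.4466,-.2383,.056]),o["wrist_force"])
```

```text
[ 0.1 -1.3  1.7] [-0.2053 -0.8707 -0.3962]
```

>>> carry_out([
  [255,[0,-1,1.5],0],
  [255,[0,0,0],0],
  [255,[0,0,0],0],
  [255,[0,0,0],0],
  [255,[0,0,0],0],
  [255,[0,0,0],0],
])

```text
time: 9.85
tool_pos: [0.4462, -0.2387, 0.0557]
ee_rot: [3.141, 0.001, 2.009]
wrist_force: [-0.3, 0.4, 3.2]
width: 0.0662
finger_force: 30.0
```

>>> carry_out([
  [255,[0,0,-35],0],
  [255,[0,0,-35],0],
  [255,[-30,-13,0],0],
  [255,[-30,-13,0],0],
  [255,[0,0,0],0],
  [255,[0,0,0],0],
])

```text
time: 10.45
tool_pos: [0.447, -0.3035, 0.1235]
ee_rot: [-3.141, -0.003, 2.008]
wrist_force: [0.2, 0.2, -1.7]
width: 0.0669
finger_force: 30.0
```

Run:
```python
from h import *
im,c,o=wrist("w4"); print(o["time"],o["tool_pos"],o["ee_rot"],o["width"],o["finger_force"])
M,_=masks(im)
for k in blobs(M["clay"],400):
    print(cv2.boundingRect(k),*[np.round(x,4) for x in rim(c,k,.014)],'| held',*[np.round(x,4) for x in rim(c,k,o["tool_pos"][2]+.006)])
print(delta(o,[.4504,-.3838,.062]))
im3=cv2.imread("pics/w3.png")[20:160,230:390]; cv2.imwrite("pics/c4.png",np.hstack([cv2.resize(im3,None,fx=2.74,fy=2.74)[:384],im[:384,60:420]]))
```

```text
10.45 [ 0.447  -0.3035  0.1235] [-3.1409 -0.0029  2.0081] 0.06692974634217995 29.999337578192353
(184, 179, 134, 124) [ 0.4701 -0.3552] [112.9676 131.1538] 11.3199 [ 0.4597 -0.3588] 68.5757 | held [ 0.447  -0.3049] [65.4755 76.0161] 11.3199 [ 0.4409 -0.307 ] 39.7462
[-74.2 -30.9  61.5]
```

View pics/c4.png

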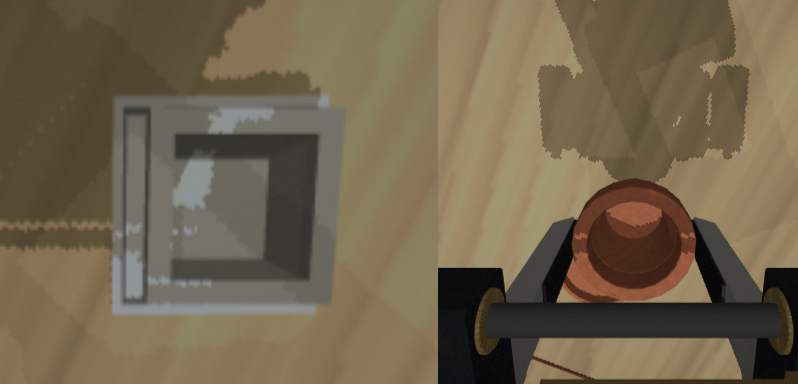

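The left crop shows the white planter sitting square inside its saucer's rim. The right crop shows the clay planter held level, rim centre at about (256,240) in full-picture pixels.

Run:
```python
from h import *
c=robot.get_calibration("wrist"); o=robot.get_obs()
im=cv2.imread("pics/w4.png"); 
P=cast(c,[(195,241),(318,241),(256,179),(256,300)],o["tool_pos"][2]+.006)[:,:2]
print("clay held offset",P.mean(0)-o["tool_pos"][:2],np.linalg.norm(P[0]-P[1]),np.linalg.norm(P[2]-P[3]))
# white planter opening, seen from the w3 pose (camera fixed to the tool)
from scipy.spatial.transform import Rotation as R
def Tt(p,e): T=np.eye(4);T[:3,:3]=R.from_euler("xyz",e).as_matrix();T[:3,3]=p;return T
X=np.linalg.inv(Tt(o["tool_pos"],o["ee_rot"]))@c["T"]
c3=dict(c,T=Tt([.6136,-.1528,.23],[3.1415,-.0009,2.0072])@X)
P=cast(c3,[(293.9,68.5),(346.8,68.5),(342.4,122.2),(292.4,121.8)],.067)[:,:2]
print(P.mean(0),np.linalg.norm(P-np.roll(P,-1,0),axis=1))
```

```text
clay held offset [-0.001   0.0027] 0.06488859807592195 0.06910258756869518
[ 0.6357 -0.0555] [0.0501 0.05   0.0494 0.0496]
```

>>> carry_out([
  [255,[-37,-15.4,0],0],
  [255,[-37,-15.4,0],0],
  [255,[0,0,30],0],
  [255,[0,0,25],0],
  [255,[0,0,3],0],
  [255,[0,0,0],0],
  [255,[0,0,0],0],
])

```text
time: 11.2
tool_pos: [0.452, -0.3837, 0.0684]
ee_rot: [3.141, 0.002, 2.01]
wrist_force: [-0.4, 1.3, -2.3]
width: 0.0668
finger_force: 30.0
```

White planter measured at (0.6357, -0.0555), within 1 mm of its saucer's centre. I'll set the clay planter down.

>>> carry_out([
  [255,[-0.8,-1.5,3],0],
  [255,[0,0,2],0],
  [255,[0,0,1.5],0],
  [255,[0,0,1],0],
  [255,[0,0,0],0],
  [255,[0,0,0],0],
])

```text
time: 11.8
tool_pos: [0.4504, -0.3854, 0.0607]
ee_rot: [3.141, 0.001, 2.009]
wrist_force: [-1.6, 1.7, 5.4]
width: 0.0665
finger_force: 30.0
```

>>> carry_out([
  [0,[0,0,0],0],
  [0,[0,0,0],0],
  [0,[0,0,0],0],
  [0,[0,0,0],0],
  [0,[0,0,-40],0],
  [0,[0,0,-45],0],
  [0,[0,0,-45],0],
  [0,[0,0,-45],0],
])

```text
time: 12.6
tool_pos: [0.45, -0.385, 0.2358]
ee_rot: [-3.142, -0.0, 2.009]
wrist_force: [0.6, -0.8, 0.3]
width: 0.0942
finger_force: 0.0
```

>>> carry_out([
  [0,[30,0,0],0],
  [0,[0,0,0],0],
  [0,[0,0,0],0],
])

```text
time: 12.9
tool_pos: [0.4374, -0.3578, 0.234]
ee_rot: [-3.141, 0.0, 2.01]
wrist_force: [-0.0, -1.9, -0.8]
width: 0.0941
finger_force: 0.0
```

Run:
```python
from h import *
im,c,o=wrist("w5"); print(o["time"],o["tool_pos"],o["ee_rot"])
q=proj(c,[.4504,-.3838,.067])[0]; print(q)
x,y=int(q[0])-60,max(0,int(q[1])-60); print(x,y); cv2.imwrite("pics/c5.png",cv2.resize(im[y:y+120,x:x+120],None,fx=4,fy=4))
```

```text
12.9 [ 0.4374 -0.3578  0.234 ] [-3.1415  0.0002  2.0098]
[256.4027 200.913 ]
196 140
```

View pics/c5.png

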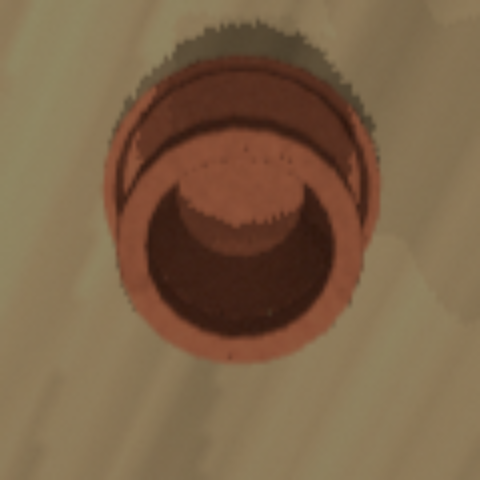

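The crop shows the clay rim centred at full-frame (256.3,201), against a predicted (256.4,200.9): centred on its saucer. Both planters stand, so on to the carton.

>>> carry_out([
  [0,[38.3,24.1,-2.5],0],
  [0,[38.3,24.1,-2.5],0],
  [0,[38.3,24.1,-2.5],0],
  [0,[38.3,24.1,-2.5],0],
  [0,[38.3,24.1,-2.5],0],
  [0,[38.3,24.1,-2.5],0],
  [0,[38.3,24.1,-2.5],0],
  [0,[38.3,24.1,-2.5],0],
])

```text
time: 13.75
tool_pos: [0.482, 0.0027, 0.2531]
ee_rot: [-3.14, -0.001, 2.009]
wrist_force: [0.8, 0.2, -1.3]
width: 0.0939
finger_force: 0.0
```

>>> carry_out([
  [0,[38.3,24.1,-2.5],0],
  [0,[38.3,24.1,-2.5],0],
  [0,[38.3,24.1,-2.5],0],
  [0,[38.3,24.1,-2.5],0],
  [0,[38.3,24.1,-2.5],0],
  [0,[0,0,0],-8.1],
  [0,[0,0,0],-8.1],
  [0,[0,0,0],-8.1],
])

```text
time: 14.55
tool_pos: [0.51, 0.2263, 0.2648]
ee_rot: [-3.139, -0.001, 2.44]
wrist_force: [-0.2, 0.7, -0.0]
width: 0.0941
finger_force: 0.0
```

>>> carry_out([
  [0,[0,0,0],-8.1],
  [0,[0,0,0],-8.1],
  [0,[0,0,0],-8.1],
  [0,[0,0,0],-8.1],
  [0,[0,0,0],-8.1],
  [0,[0,0,0],0],
  [0,[0,0,0],0],
])

```text
time: 15.25
tool_pos: [0.5099, 0.2257, 0.2657]
ee_rot: [-3.141, -0.002, 3.137]
wrist_force: [-0.6, -0.2, 0.3]
width: 0.0941
finger_force: 0.0
```

Run:
```python
from h import *
im,c,o=wrist("w6"); print(o["time"],o["tool_pos"],o["ee_rot"],o["joint_positions"])
g=np.clip(im.astype(float)*1.5,0,255).astype(np.uint8); cv2.imwrite("pics/w6b.png",cv2.resize(g,None,fx=1.5,fy=1.5))
```

```text
15.25 [0.5099 0.2257 0.2657] [-3.141  -0.0018  3.1371] [ 0.315   0.1015  1.2645 -0.      1.7774 -1.2513]
```

View pics/w6b.png

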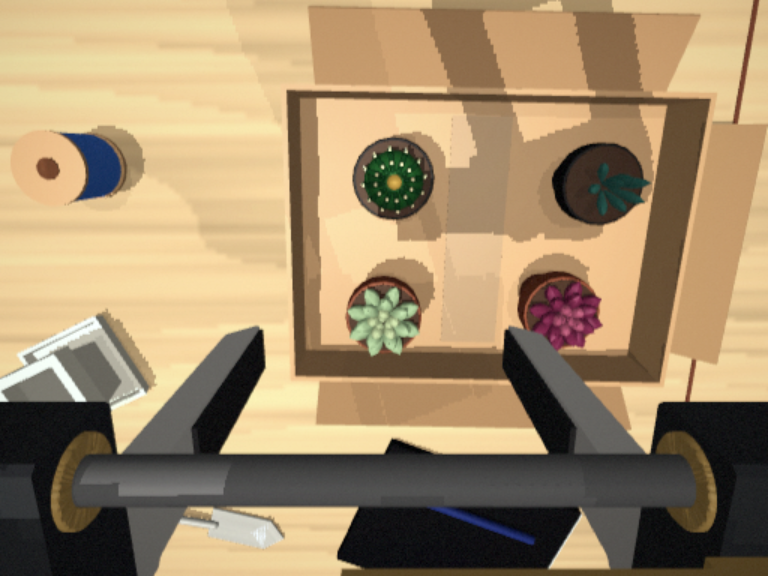

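The view shows the cactus collar circle at about (262,119), rosette at (256,210), aloe (398,122) and purple (375,207), all in full-frame pixels. I'll measure their collars.

Run:
```python
from h import *
c=robot.get_calibration("wrist"); im=cv2.imread("pics/w6.png")
print(cast(c,[(262.3,118.7),(256,209.5),(398,122),(375,207)],.066)[:,:2])
f=192/np.tan(np.radians(c["vfov"]/2))
for p in cast(c,[(262.3,118.7),(256,209.5)],.066):
    t=np.linspace(0,2*np.pi,80); ring=proj(c,p+np.c_[.03*np.cos(t),.03*np.sin(t),0*t])
    cv2.polylines(im,[np.round(ring*8).astype(np.int32)],True,(0,0,255),1,cv2.LINE_AA,3)
# carton outer rim corners
print(cast(c,np.array([(288,90),(714,96),(662,382),(295,380)])/1.5,.06)[:,:2])
g=np.clip(im[70:260,190:320]*1.6,0,255).astype(np.uint8); cv2.imwrite("pics/c6.png",cv2.resize(g,None,fx=3,fy=3,interpolation=cv2.INTER_CUBIC))
```

```text
[[0.4546 0.2333]
 [0.5595 0.226 ]
 [0.4588 0.3823]
 [0.557  0.3659]]
[[0.3933 0.1585]
 [0.3987 0.4616]
 [0.6219 0.4565]
 [0.6187 0.152 ]]
```

View pics/c6.png

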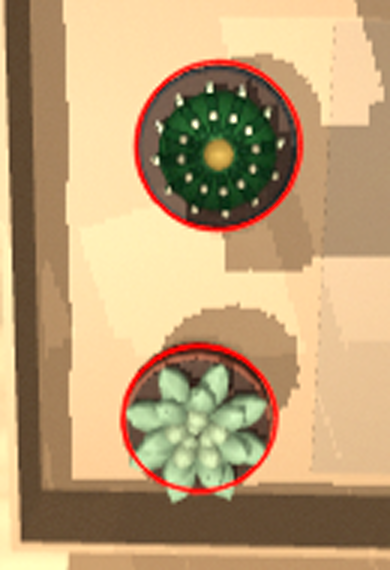

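The collar rings fit: cactus (0.4546, 0.2333), rosette (0.561, 0.226). I'll fetch the rosette first, closing along y where the walls leave room, with the fingers slightly narrowed.

>>> carry_out([
  [30,[-25.5,0.3,0],0],
  [30,[-25.5,0.3,0],0],
  [30,[0,0,45],0],
  [30,[0,0,45],0],
  [30,[0,0,45],0],
  [30,[0,0,35],0],
  [30,[0,0,15],0],
  [30,[0,0,0],0],
])

```text
time: 16.1
tool_pos: [0.559, 0.2259, 0.079]
ee_rot: [-3.14, -0.006, 3.139]
wrist_force: [0.5, 1.1, 0.2]
width: 0.0829
finger_force: 0.0
```

>>> carry_out([
  [30,[0,0,10],0],
  [30,[0,0,5],0],
  [30,[0,0,0],0],
  [30,[0,0,0],0],
])

```text
time: 16.5
tool_pos: [0.5613, 0.2266, 0.0681]
ee_rot: [3.141, 0.002, 3.14]
wrist_force: [-0.2, 0.4, -0.2]
width: 0.0833
finger_force: 0.0
```

>>> carry_out([
  [30,[0,0,4.5],0],
  [30,[0,0,0],0],
  [255,[0,0,0],0],
  [255,[0,0,0],0],
  [255,[0,0,0],0],
  [255,[0,0,0],0],
  [255,[0,0,0],0],
  [255,[0,0,0],0],
])

```text
time: 17.3
tool_pos: [0.5607, 0.2263, 0.0625]
ee_rot: [-3.142, 0.0, 3.14]
wrist_force: [0.2, -0.4, 0.9]
width: 0.0591
finger_force: 30.0
```

>>> carry_out([
  [255,[0,0,-25],0],
  [255,[0,0,-40],0],
  [255,[0,0,-45],0],
  [255,[-12,-35,0],0],
  [255,[-12,-35,0],0],
  [255,[-12,-35,0],0],
  [255,[-12,-35,0],0],
  [255,[-12,-35,0],0],
])

```text
time: 18.1
tool_pos: [0.6205, 0.0501, 0.1719]
ee_rot: [3.141, -0.001, 3.141]
wrist_force: [0.8, -0.2, -1.4]
width: 0.0592
finger_force: 30.0
```

>>> carry_out([
  [255,[0,0,0],0],
  [255,[0,0,0],0],
])

```text
time: 18.3
tool_pos: [0.6202, 0.0508, 0.1717]
ee_rot: [3.141, -0.001, 3.139]
wrist_force: [-0.2, 0.3, -2.1]
width: 0.0594
finger_force: 30.0
```

Run:
```python
from h import *
im,c,o=wrist("w7"); print(o["time"],o["tool_pos"],o["ee_rot"],o["width"],o["finger_force"])
g=np.clip(im*1.4,0,255).astype(np.uint8); 
for p in (np.r_[o["tool_pos"][:2],o["tool_pos"][2]+.0035],):
    t=np.linspace(0,2*np.pi,80); ring=proj(c,p+np.c_[.03*np.cos(t),.03*np.sin(t),0*t]); cv2.polylines(g,[np.round(ring*8).astype(np.int32)],True,(0,0,255),1,cv2.LINE_AA,3)
cv2.imwrite("pics/w7b.png",cv2.resize(g,None,fx=1.5,fy=1.5))
print(delta(o,[.6357,-.0555,.0835]))
```

```text
18.3 [0.6202 0.0508 0.1717] [ 3.1406 -0.0014  3.1387] 0.05943191925706031 29.996022284030914
[ -15.8 -106.3   88.2]
```

View pics/w7b.png

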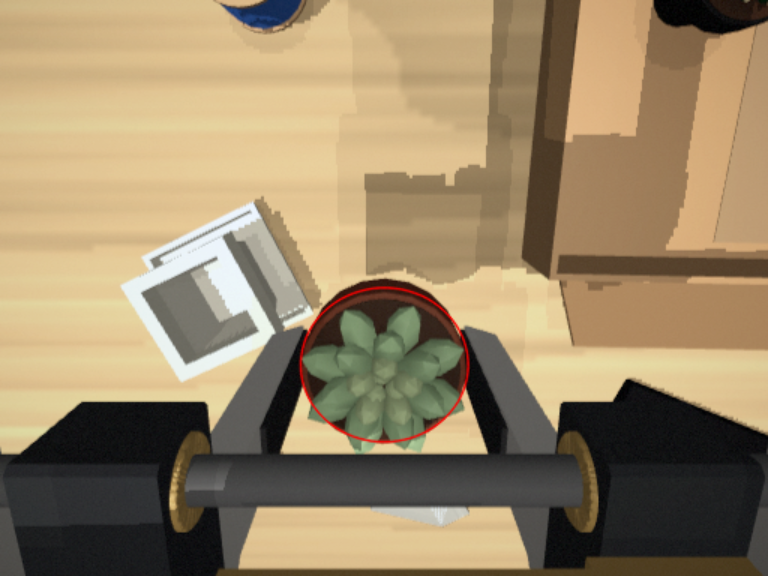

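The held rosette sits within about 1–2 mm of the ring drawn at the TCP. The planter's rim corners are at about (121,285), (183,381), (273,330) and (218,234) in the 1.5x picture.

Run:
```python
from h import *
c=robot.get_calibration("wrist"); o=robot.get_obs()
P=cast(c,np.array([(121,285),(183,381),(273,330),(218,234)])/1.5,.067)[:,:2]
print(P.mean(0),np.linalg.norm(P-np.roll(P,-1,0),axis=1)); print(delta(o,[.6352,-.0555,.0835]))
```

```text
[ 0.6337 -0.055 ] [0.0668 0.065  0.063  0.065 ]
[ -15.3 -107.2   88.4]
```

>>> carry_out([
  [255,[-4.8,-35.6,0],0],
  [255,[-4.8,-35.6,0],0],
  [255,[-4.8,-35.6,0],0],
  [255,[0,0,0],0],
  [255,[0,0,0],0],
  [255,[0,0,20],0],
  [255,[0,0,10],0],
  [255,[0,0,0],0],
])

```text
time: 19.15
tool_pos: [0.6332, -0.0534, 0.1398]
ee_rot: [3.14, -0.005, -3.14]
wrist_force: [-0.3, 0.5, -1.6]
width: 0.0591
finger_force: 30.0
```

Run:
```python
from h import *
o=robot.get_obs(); print(o["time"],o["tool_pos"],o["wrist_force"],delta(o,[.6343,-.0555,.0835]))
```

```text
19.15 [ 0.6332 -0.0534  0.1398] [-0.2853  0.4726 -1.6197] [-1.1 -2.1 56.3]
```

>>> carry_out([
  [255,[-0.5,-0.7,15],0],
  [255,[0,0,15],0],
  [255,[0,0,8],0],
  [255,[0,0,5],0],
  [255,[0,0,0],0],
  [255,[0,0,0],0],
])

```text
time: 19.75
tool_pos: [0.6354, -0.0563, 0.0997]
ee_rot: [3.142, 0.001, 3.14]
wrist_force: [0.1, -0.5, -1.5]
width: 0.0591
finger_force: 30.0
```

>>> carry_out([
  [255,[0.8,0.7,5],0],
  [255,[0,0,4],0],
  [255,[0,0,3],0],
  [255,[0,0,0],0],
  [255,[0,0,0],0],
])

```text
time: 20.25
tool_pos: [0.6343, -0.0555, 0.0873]
ee_rot: [3.141, -0.0, 3.14]
wrist_force: [-0.1, -0.4, -1.1]
width: 0.0593
finger_force: 30.0
```

>>> carry_out([
  [255,[0,0,1.5],0],
  [255,[0,0,1.5],0],
  [255,[0,0,0.7],0],
  [255,[0,0,0],0],
  [255,[0,0,0],0],
])

```text
time: 20.75
tool_pos: [0.6344, -0.0555, 0.0837]
ee_rot: [3.142, -0.0, 3.14]
wrist_force: [-0.4, -0.3, 0.4]
width: 0.0593
finger_force: 30.0
```

>>> carry_out([
  [30,[0,0,0.5],0],
  [30,[0,0,0],0],
  [30,[0,0,0],0],
  [30,[0,0,0],0],
  [30,[0,0,-25],0],
  [30,[0,0,-45],0],
  [30,[0,0,-45],0],
  [30,[0,0,-45],0],
])

```text
time: 21.55
tool_pos: [0.6341, -0.0554, 0.2449]
ee_rot: [3.141, -0.0, 3.14]
wrist_force: [0.2, -0.6, 1.2]
width: 0.0831
finger_force: 0.0
```

>>> carry_out([
  [30,[25,35,0],0],
  [30,[25,35,0],0],
  [30,[0,0,0],0],
  [30,[0,0,0],0],
])

```text
time: 21.95
tool_pos: [0.5843, 0.015, 0.2437]
ee_rot: [-3.141, 0.001, -3.141]
wrist_force: [-0.2, 0.0, -0.3]
width: 0.0833
finger_force: 0.0
```

Run:
```python
from h import *
im,c,o=wrist("w8"); print(o["time"],o["tool_pos"],o["ee_rot"],o["width"])
q=proj(c,[.635,-.0555,.087])[0]; x,y=int(q[0])-75,int(q[1])-65; print(q)
g=np.clip(im*1.4,0,255).astype(np.uint8); t=np.linspace(0,2*np.pi,80)
ring=proj(c,np.array([.635,-.0555,.087])+np.c_[.03*np.cos(t),.03*np.sin(t),0*t]); cv2.polylines(g,[np.round(ring*8).astype(np.int32)],True,(0,0,255),1,cv2.LINE_AA,3)
cv2.imwrite("pics/c8.png",cv2.resize(g[max(y,0):y+130,max(x,0):x+150],None,fx=4,fy=4,interpolation=cv2.INTER_CUBIC))
print(delta(o,[.4546,.2333,.0635]))
```

```text
21.95 [0.5843 0.015  0.2437] [-3.141   0.0012 -3.1413] 0.08325376389586309
[188.5783 223.4689]
[129.6 218.3 180.2]
```

View pics/c8.png

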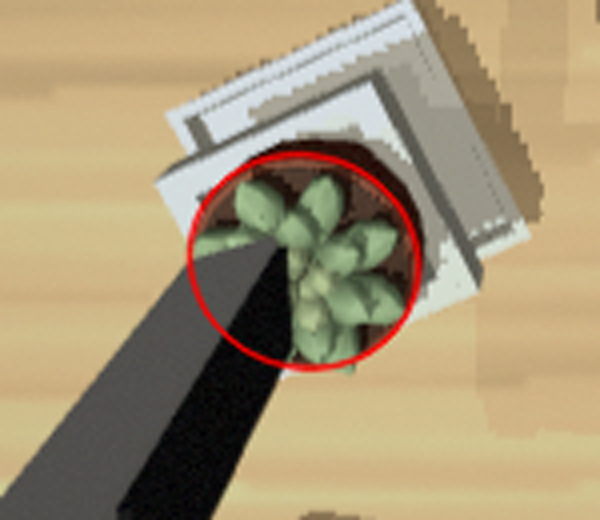

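The crop shows the rosette upright and centred, its collar on the ring I drew at the seated height. Now the cactus.

>>> carry_out([
  [30,[21.6,36.4,0],0],
  [30,[21.6,36.4,0],0],
  [30,[21.6,36.4,0],0],
  [30,[21.6,36.4,0],0],
  [30,[21.6,36.4,0],0],
  [30,[21.6,36.4,0],0],
  [30,[0,0,0],0],
  [30,[0,0,45],0],
])

```text
time: 22.8
tool_pos: [0.4596, 0.2346, 0.2046]
ee_rot: [3.137, 0.015, 3.142]
wrist_force: [1.9, 0.4, -0.9]
width: 0.0829
finger_force: 0.0
```

>>> carry_out([
  [30,[0,0,30],0],
  [30,[0,0,0],0],
  [30,[0,0,0],0],
])

```text
time: 23.1
tool_pos: [0.456, 0.2321, 0.1681]
ee_rot: [-3.141, -0.001, 3.139]
wrist_force: [-0.2, 0.4, 0.4]
width: 0.083
finger_force: 0.0
```

Run:
```python
from h import *
o=robot.get_obs(); print(o["tool_pos"],delta(o,[.4546,.2333,.0635]))
```

```text
[0.456  0.2321 0.1681] [  1.4   1.2 104.6]
```

>>> carry_out([
  [30,[1.2,1,40],0],
  [30,[0,0,40],0],
  [30,[0,0,16],0],
  [30,[0,0,5],0],
  [30,[0,0,0],0],
  [30,[0,0,0],0],
])

```text
time: 23.7
tool_pos: [0.456, 0.2346, 0.0698]
ee_rot: [3.14, 0.004, 3.14]
wrist_force: [0.5, -0.4, 0.5]
width: 0.083
finger_force: 0.0
```

>>> carry_out([
  [30,[0,0,4],0],
  [30,[0,0,0],0],
  [30,[0,0,0],0],
])

```text
time: 24.0
tool_pos: [0.4542, 0.2342, 0.0637]
ee_rot: [3.141, 0.001, 3.14]
wrist_force: [0.1, 0.8, -0.1]
width: 0.0832
finger_force: 0.0
```

>>> carry_out([
  [255,[0,0,0],0],
  [255,[0,0,0],0],
  [255,[0,0,0],0],
  [255,[0,0,0],0],
  [255,[0,0,0],0],
  [255,[0,0,0],0],
])

```text
time: 24.6
tool_pos: [0.454, 0.234, 0.0632]
ee_rot: [-3.141, 0.0, 3.14]
wrist_force: [0.2, -1.4, 0.4]
width: 0.0595
finger_force: 30.0
```

>>> carry_out([
  [255,[0,0,-25],0],
  [255,[0,0,-40],0],
  [255,[0,0,-45],0],
  [255,[0,-25,0],0],
  [255,[0,-45,0],0],
  [255,[0,-45,0],0],
  [255,[0,-45,0],0],
  [255,[0,-45,0],0],
])

```text
time: 25.4
tool_pos: [0.4532, 0.0277, 0.1729]
ee_rot: [3.141, -0.0, 3.141]
wrist_force: [1.1, -0.1, -1.1]
width: 0.0593
finger_force: 30.0
```

>>> carry_out([
  [255,[0,-45,0],0],
  [255,[0,-45,0],0],
  [255,[0,-45,0],0],
  [255,[0,-45,0],0],
  [255,[0,-45,0],0],
  [255,[0,-45,0],0],
  [255,[0,-35,0],0],
  [255,[0,0,0],0],
])

```text
time: 26.2
tool_pos: [0.4525, -0.2797, 0.1721]
ee_rot: [-3.141, -0.001, 3.135]
wrist_force: [-0.3, 0.6, -1.6]
width: 0.0593
finger_force: 30.0
```

>>> carry_out([
  [255,[0,0,0],0],
  [255,[0,0,0],0],
])

```text
time: 26.4
tool_pos: [0.4533, -0.2748, 0.1728]
ee_rot: [3.14, -0.0, 3.141]
wrist_force: [0.5, 1.1, -1.1]
width: 0.0594
finger_force: 30.0
```

Run:
```python
from h import *
im,c,o=wrist("w9"); print(o["time"],o["tool_pos"],o["ee_rot"],o["joint_positions"],o["width"],o["finger_force"])
g=np.clip(im*1.4,0,255).astype(np.uint8); t=np.linspace(0,2*np.pi,80)
for p,r in ((np.r_[o["tool_pos"][:2],o["tool_pos"][2]+.003],.03),(np.array([.4504,-.3838,.067]),.0335)):
    ring=proj(c,p+r*np.c_[np.cos(t),np.sin(t),0*t]); cv2.polylines(g,[np.round(ring*8).astype(np.int32)],True,(255,0,0),1,cv2.LINE_AA,3)
cv2.imwrite("pics/w9b.png",cv2.resize(g,None,fx=1.5,fy=1.5)); print(delta(o,[.4504,-.3838,.0842]))
```

```text
26.4 [ 0.4533 -0.2748  0.1728] [ 3.1404 -0.0004  3.1413] [-0.6525  0.0575  1.4947  0.0007  1.5904 -2.2229] 0.0594274470717782 29.995365142822266
[   2.9 -109.    88.6]
```

View pics/w9b.png

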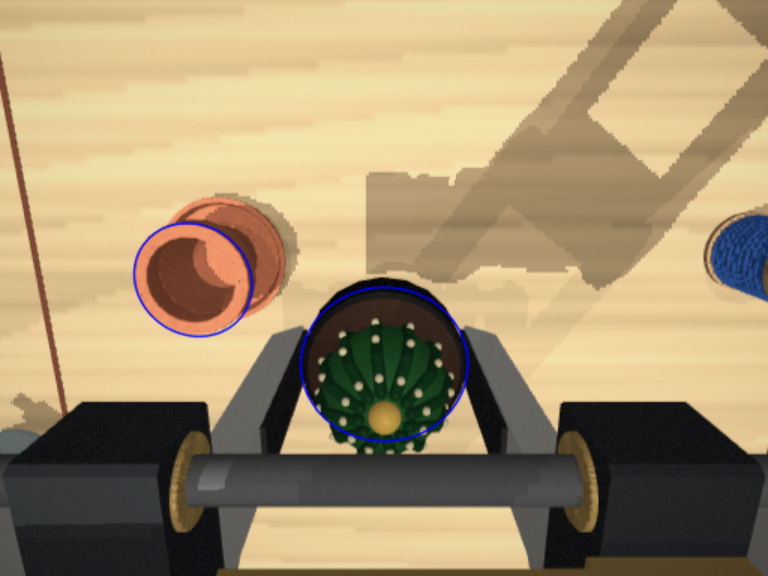

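The planter ring fits the rim exactly, and the held pot is centred on the TCP. I'll lower it in.

>>> carry_out([
  [255,[1,-36,0],0],
  [255,[1,-36,0],0],
  [255,[0.9,-36.5,0],0],
  [255,[0,0,0],0],
  [255,[0,0,0],0],
  [255,[0,0,20],0],
  [255,[0,0,10],0],
  [255,[0,0,0],0],
])

```text
time: 27.25
tool_pos: [0.4497, -0.3819, 0.141]
ee_rot: [3.138, -0.003, -3.141]
wrist_force: [0.8, -0.1, -2.4]
width: 0.0593
finger_force: 30.0
```

>>> carry_out([
  [255,[0,0,10],0],
  [255,[0,0,10],0],
  [255,[0,0,0],0],
  [255,[0,0,0],0],
  [255,[0,0,0],0],
])

```text
time: 27.75
tool_pos: [0.4505, -0.3846, 0.1236]
ee_rot: [-3.141, 0.001, 3.14]
wrist_force: [0.7, -0.9, -0.9]
width: 0.0594
finger_force: 30.0
```

Run:
```python
from h import *
o=robot.get_obs(); print(o["tool_pos"],o["wrist_force"],delta(o,[.4504,-.3838,.0842]))
```

```text
[ 0.4505 -0.3846  0.1236] [ 0.7126 -0.8653 -0.8691] [ 0.1  0.8 39.4]
```

>>> carry_out([
  [255,[0,0.7,12],0],
  [255,[0,0,10],0],
  [255,[0,0,7],0],
  [255,[0,0,4],0],
  [255,[0,0,3],0],
  [255,[0,0,0],0],
  [255,[0,0,0],0],
])

```text
time: 28.45
tool_pos: [0.4505, -0.3838, 0.0874]
ee_rot: [-3.141, 0.0, 3.14]
wrist_force: [0.1, -0.9, -0.7]
width: 0.0594
finger_force: 30.0
```

>>> carry_out([
  [255,[0,0,1.5],0],
  [255,[0,0,1],0],
  [255,[0,0,0.7],0],
  [255,[0,0,0],0],
  [255,[0,0,0],0],
])

```text
time: 28.95
tool_pos: [0.4504, -0.3837, 0.0843]
ee_rot: [-3.141, 0.0, 3.14]
wrist_force: [-0.7, 1.2, 0.4]
width: 0.0593
finger_force: 30.0
```

>>> carry_out([
  [30,[0,0,0.5],0],
  [30,[0,0,0],0],
  [30,[0,0,0],0],
  [30,[0,0,0],0],
  [30,[0,0,-25],0],
  [30,[0,0,-45],0],
  [30,[0,0,-45],0],
  [30,[0,0,-45],0],
])

```text
time: 29.75
tool_pos: [0.4501, -0.3835, 0.245]
ee_rot: [3.141, -0.0, 3.14]
wrist_force: [-0.4, -1.3, -0.4]
width: 0.0828
finger_force: 0.0
```

>>> carry_out([
  [30,[45,0,-20],0],
  [30,[45,0,-20],0],
  [30,[0,0,0],0],
  [30,[0,0,0],0],
  [30,[0,0,0],0],
])

```text
time: 30.25
tool_pos: [0.3608, -0.3833, 0.2822]
ee_rot: [3.14, -0.001, 3.141]
wrist_force: [0.0, -0.1, -0.2]
width: 0.0827
finger_force: 0.0
```

Run:
```python
from h import *
o=robot.get_obs(); print(o["time"],o["tool_pos"],o["wrist_force"])
t=np.linspace(0,2*np.pi,80); out=[]
for n in("top","scene"):
    im=robot.snapshot(n); c=robot.get_calibration(n); g=np.clip(im*1.3,0,255).astype(np.uint8)
    for p in ([.635,-.0555,.087],[.4504,-.3838,.087]):
        h=cv2.resize(g,None,fx=4,fy=4,interpolation=cv2.INTER_CUBIC); ring=proj(c,np.array(p)+.03*np.c_[np.cos(t),np.sin(t),0*t])
        cv2.polylines(h,[np.round((ring*4+1.5)*8).astype(np.int32)],True,(255,0,0),1,cv2.LINE_AA,3)
        u,v=(ring.mean(0)*4).astype(int); out.append(h[v-140:v+140,u-180:u+180])
cv2.imwrite("pics/fin.png",np.vstack([np.hstack(out[:2]),np.hstack(out[2:])]))
```

```text
30.25 [ 0.3608 -0.3833  0.2822] [ 0.0053 -0.1218 -0.2372]
```

View pics/fin.png

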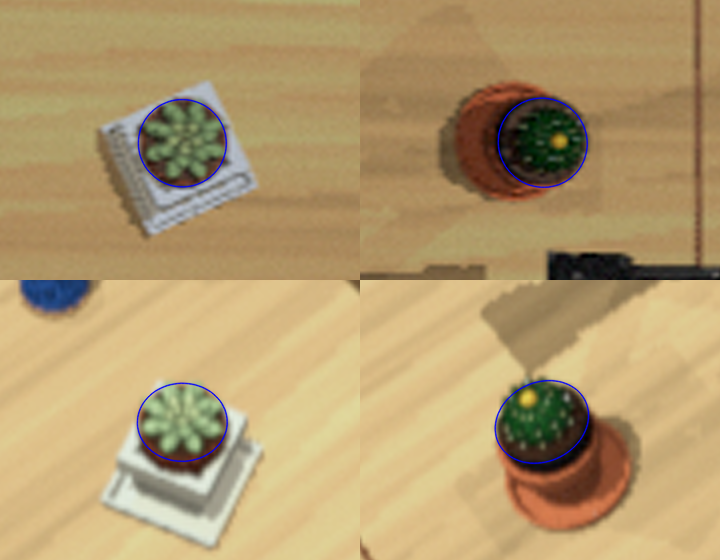

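Both cameras show each collar on its predicted seated ring. The cactus crown's offset matches pure parallax (4.2 px), so it is upright. Handing in.

```bash
python3 -c "
from bench import robot; print(robot.close_job())"
```

```text
the job is handed in; nothing more can be done
None
```

I handed the job in at about 30 s of robot time: both planters stand centred on their saucers, with the rosette hanging in the white one and the cactus in the terracotta one, though the judge's verdict was not shown.

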